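Pass a pipette-tip box under the height gauge

ROBOT

A 6-joint arm with a two-finger parallel gripper is mounted at the origin on the work surface. World frame = base frame: x ahead of the robot, y to its left, z up, the work surface at z = 0. Lengths are in m, angles in degrees, forces in N, time in s.
With the tool pointing down it reaches from about 0.275 to 0.825 m from the base axis. Payload 4.9 kg.
Tool frame: the origin (TCP) lies midway between the tips of the shut fingers; the grasp point (between the pads) lies 19 mm behind it (grasp_offset is the distance from the TCP to the grasp point, in m); z points along the fingers, y is the line along which they close (so a half turn about z gives the same grasp; the last joint's range is limited). The gripper opens to 85 mm and grips with 20 to 120 N. Pads are 22 mm wide; open, the fingers measure 114 mm over their backs; the gripper's body (76 mm by 85 mm) begins 54 mm behind the grasp point. The pads swing forward as they close: fully open they stand 13 mm farther back than shut.
Start: joints at [-84.122, 18.69, -11.035, 60.275, 0, 82.311], TCP at [0.129, -0.535, 0.231] pointing down, gripper open.
Joint ranges: [-152.03, 152.03], [-55.5, 102.48], [-74.3, 77.21], [-110.64, 120.58], [-84.22, 78.4], [-180, 180]. Speed limits (degrees/s): [147.25, 147.25, 180, 180, 180, 180].

INTERFACE

Orientations are given as a 3x3 rotation matrix whose columns are the frame's x, y, z axes.
In Python, from cell import state, capture, sign_off, grasp_offset gives the robot as it stands.
- The arm moves only by the tool play_rows, never from a script. Its argument "series" is text: rows parted by semicolons, each of 7 numbers parted by spaces: the shift along the tool's x, y, z in units of 40 cm (1.0 is 40 cm), then the turn, a rotation vector about the tool's x, y, z in units of 180 degrees (1.0 is 180 degrees), then the finger opening in mm, from 0 to 85.4. A call has 1 to 20 rows; each row is the pose to reach, as a shift and turn from the pose commanded when the call began, along the tool's axes at that moment, turning the shorter way round; what a row does not reach only later rows make up. A row lasts 1/12 s, in which the tool goes at most 41.7 mm and 7.16 degrees, less where a joint would pass 70% of its speed; a pose out of reach is approached as far as the arm can. A call with a number of a shift or a turn outside -1 to 1 is refused whole. A call with a gripper value outside its range is refused whole. The fingers move at their own pace and stop on an object; "newtons" is the grip in N (left out, the last holds). Time passes only in rows, so rows that repeat a pose let the fingers close. It gives the time, the measured TCP pose, the force, the opening and the grip force at its end, in the units of the state.
- state(): the state, without advancing time (a new reading comes with each control period).
- capture(name): name is "scene" or "top" or "wrist"; returns a dict with "color" (480x640x3 uint8, red, green, blue), "fx", "fy", "cx", "cy" (pixels), "R" (3x3) and "t" (3): a world point X has camera coordinates R X + t. Camera axes: x right, y down, z forward; pixel columns grow to the right and rows downward; lengths in m; the calibration is good to about 2 mm. A picture is of the moment at which its call begins. There is no depth.
- sign_off(): hands the job in; it is judged then, once.
The state is a dict: "time": time; "joints": joint angles; "qvel": joint speeds; "joint_efforts": joint torques, N m; "tool_pos": TCP position; "ee_rot": TCP orientation; "force": force on the tool from outside, world axes, zero at the start; "moment": the same for the moment, N m; "grip_width": finger opening in m; "grasp_force": force on a finger pad.
Only numpy, scipy, OpenCV 4.12 (cv2) and the standard library are available. Lean on these libraries where they do the work, as an engineer would, in place of code of your own. Each camera call takes 0.05 s, during which the arm holds its last target. There are 200 camera calls.

TASK

The tip deck of the loose pipette-tip box stands proud: press it fully home, gently. Then set the box in the guide lane of the height gauge and slide it on the bench, under the bridge bar, until it pushes the stop's sprung pin right in and bears on the stop with a steady push of about 15 N; leave it there, pin still in, let go and clear. Never force the deck or the gauge (keep under 25 N) and leave the dishes, bottle and jar alone.

Things in the scene. Friction and masses are not known exactly. Their poses are not given: they have to be found in the camera images.
- tipbox: Loose open pipette-tip box, white plastic, 120 mm long (its x), 60 mm wide (its y), 54 mm high to the rim, 0.28 to 0.5 kg in all (varies), both ends alike. Origin: centre of its underside; z up. It stands on the bench left or right of the gauge, turned up to 0.5 rad. Its plain side walls can be gripped across the 60 mm.
- deck: The tip deck in the box's mouth: grey plate full of tips, 112 x 52 x 8 mm, flat on top; slides only along the box's z. Origin: centre of its underside; top 8 mm above. Starts 6 to 11 mm proud, stays where left, yields to about 8 N. Home, it meets a hard ledge: origin 52 mm, top 60 mm above the box's underside. Over 25 N damages it.
- gauge: Fixed metal height gauge, turned up to 0.25 rad. Origin: on the bench, mid-lane, straight below the bar; +x is the way to push, away from the robot; y across. The lane is bare bench between rails 14 mm high, 65 mm apart, x = -75 to +85 mm; wings widen its mouth from x = -75 to -104 mm (90 mm apart there). It must not be loaded over 25 N, by box or arm.
- bar (a point): Middle of the bridge bar's underside, 63 mm above the bench over the gauge's origin. The steel bar runs along the gauge's y, 12 mm thick in x, 14 mm high (top at 77 mm), on posts centred 38.5 mm either side. A box with its deck home clears it by 3 mm; a proud deck strikes it.
- pin (a joint): Sprung pin, 10 mm across, 25 mm above the bench, in the face of the stop: a block 30 mm wide, 43 mm high, mid-lane past the bar. The stop is clamped anew each time: its face is somewhere 30 to 55 mm past the bar in the gauge's x; not measured, find it by feel. 0 = out (6 mm proud), 0.006 = flush: the box meets the block. Soft spring, 0.4 N, will not push the box back.
- dishes: Bystander: loose stack of five clear culture dishes, 90 mm across, 79 mm high, on the other side of the gauge from the box. Origin: centre of its underside.
- bottle: Bystander: small loose drink-sample bottle, 40 mm across, 76 mm high, far right. Origin: centre of its underside.
- jar: Bystander: loose amber jar, 60 mm across, 80 mm high, far left. Origin: centre of its underside.
There are look-alikes about, which are no part of the job. Of the things that look like the tipbox, the smallest one is meant.

How it is judged:
By the outcome, as a careful person would: the job done as asked, in the order asked, and still so for the second after the job is handed in, with the robot touching nothing.
It also fails if it takes over 72 s, if anything falls off the work surface, if the arm or the gripper's body presses on something with over 40 N, if the wrist force passes 120 N, or if a joint passes its speed limit or range.

## Working session

There is one attempt and no reset: what is moved stays moved. The work goes in short steps, Python scripts to look and compute and a tool call to move; the robot and the scene stay as the last step left them, time stands still between calls to the robot, and variables do not carry over. Pictures are saved under pics/ and viewed, at most 10 in all, crops included, and the job is handed in when it is done.

Besides the shell and the picture viewer there is one more tool, called after ">>>" by a JSON object that holds its "name" and its "arguments", one argument or row to a line. play_rows: Moves the arm, as the interface text tells. Its arguments: {"type":"object","properties":{"series":{"type":"string"},"newtons":{"type":"number"}},"required":["series"]}

```bash
ls; mkdir -p pics; python3 - <<'E'
from cell import state,capture,grasp_offset
import cv2,numpy as np,pickle
s=state();print(s,grasp_offset)
for n in("scene","top"):
    c=capture(n);pickle.dump(c,open(n+".pkl","wb"));cv2.imwrite(f"pics/{n}0.png",c["color"][:,:,::-1])
    print(n,c["fx"],c["cx"],c["cy"],np.round(c["R"],3).tolist(),-c["R"].T@c["t"])
E
```

```text
pics
{'time': 0.0, 'joints': array([-8.41222159e+01,  1.87308093e+01, -1.10920582e+01,  6.02753117e+01,
       -3.86574854e-04,  8.23108839e+01]), 'qvel': array([-0.01213919, -0.04971872, -0.03264594, -0.02984374,  0.05726483,
       -0.02875653]), 'joint_efforts': array([-1.15284020e-03, -4.43396008e+01,  2.62441045e+01,  1.52131630e-02,
       -1.93316755e-04, -8.68089984e-06]), 'tool_pos': array([ 0.12896768, -0.53406293,  0.23051451]), 'ee_rot': array([[ 9.72096699e-01,  2.34580422e-01, -1.82190905e-04],
       [ 2.34580387e-01, -9.72095231e-01,  1.70385149e-03],
       [ 2.22583293e-04, -1.69904683e-03, -9.99998532e-01]]), 'force': array([0.210165  , 0.5054546 , 0.46305373]), 'moment': array([-0.00863536,  0.02230076, -0.03184512]), 'grasp_force': 0.0, 'grip_width': 0.08516738691888247} 0.0187
scene 620.1236126932077 322.6395861317902 236.88020522177948 [[0.876, 0.482, -0.009], [0.313, -0.583, -0.75], [-0.367, 0.654, -0.662]] [ 1.10652385 -1.06486964  1.22421255]
top 612.8738479087183 322.2914279922984 250.36625487386127 [[-0.017, -1.0, -0.007], [-0.99, 0.018, -0.143], [0.143, 0.005, -0.99]] [0.22243089 0.05192286 1.70898593]
```

View pics/top0.png

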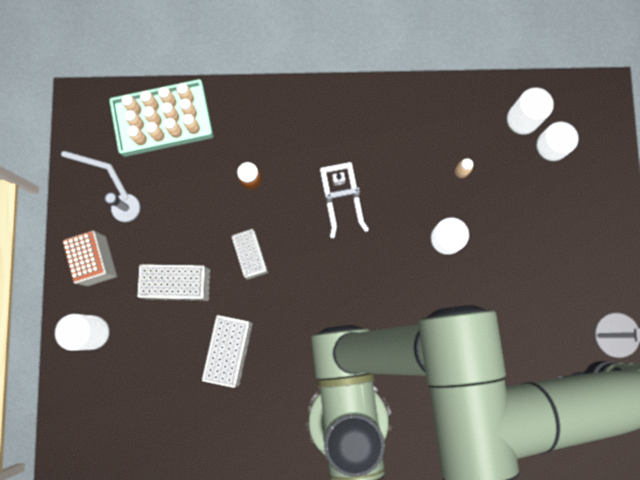

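View pics/scene0.png

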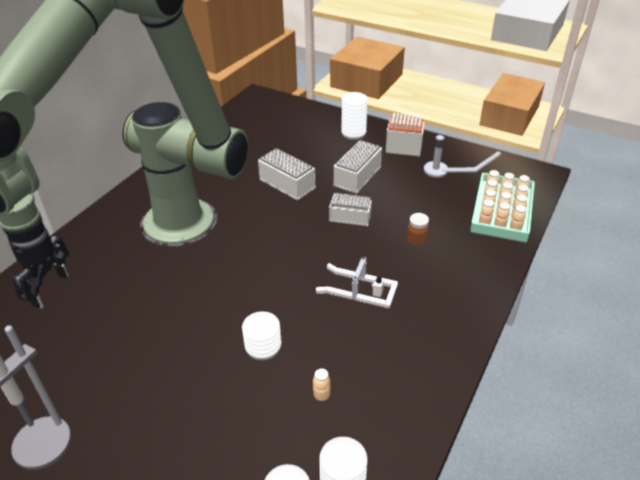

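The top view shows the smallest box at about (249,254), the gauge at (342,195) with its mouth towards the robot, the jar at (248,174) and the dishes at (450,236). The scene view confirms it, with the small box at (350,208).

```bash
cat > h.py <<'E'
import numpy as np,cv2,pickle
from cell import state,capture
def ray(c,u,v,z):
    K=np.array([[c["fx"],0,c["cx"]],[0,c["fy"],c["cy"]],[0,0,1]])
    o=-c["R"].T@c["t"];d=c["R"].T@np.linalg.solve(K,[u,v,1.]);return o+d*(z-o[2])/d[2]
def proj(c,X):
    p=c["R"]@np.asarray(X,float)+c["t"];return np.array([c["cx"]+c["fx"]*p[0]/p[2],c["cy"]+c["fy"]*p[1]/p[2]])
E
python3 - <<'E'
from h import *
c=pickle.load(open("top.pkl","rb"));im=c["color"][:,:,::-1]
g=cv2.cvtColor(im,cv2.COLOR_BGR2GRAY);m=(g>100).astype(np.uint8)
n,l,st,ce=cv2.connectedComponentsWithStats(m)
for i in range(1,n):
    x,y,w,h,a=st[i]
    if a>60 and 140<y<300 and 200<x<500:
        r=cv2.minAreaRect(cv2.findContours((l==i).astype(np.uint8),0,2)[0][0])
        print(st[i],r,ray(c,*r[0],0.06),[ray(c,*p,0.06)[:2].round(3).tolist() for p in cv2.boxPoints(r)])
cv2.imwrite("pics/crop.png",cv2.resize(np.ascontiguousarray(im[150:290,220:380]),None,fx=5,fy=4.2857,interpolation=cv2.INTER_CUBIC))
E
```

```text
[455 158  19  20 275] ((464.25006103515625, 167.25001525878906), (14.849241256713867, 21.21320343017578), 45.0) [ 0.68583655 -0.33704335  0.06      ] [[0.68, -0.302], [0.722, -0.345], [0.692, -0.373], [0.65, -0.329]]
[237 161  22  23 395] ((247.5, 172.0), (22.0, 21.0), 90.0) [0.68359672 0.26336131 0.06      ] [[0.716, 0.293], [0.715, 0.234], [0.652, 0.234], [0.653, 0.292]]
[ 319  161   50   78 1268] ((341.8398742675781, 199.15061950683594), (72.53742980957031, 40.013694763183594), 78.36637115478516) [0.60181331 0.00358852 0.06      ] [[0.692, 0.076], [0.713, -0.033], [0.513, -0.068], [0.492, 0.039]]
[332 172  14  14 146] ((338.5, 178.5), (13.0, 13.0), 90.0) [0.66035847 0.01157091 0.06      ] [[0.679, 0.029], [0.679, -0.007], [0.642, -0.006], [0.642, 0.03]]
[ 430  217   40   38 1164] ((449.50006103515625, 235.50003051757812), (35.35533905029297, 39.59797668457031), 45.0) [ 0.49516095 -0.28739452  0.06      ] [[0.492, -0.215], [0.569, -0.295], [0.498, -0.36], [0.423, -0.28]]
[ 231  228   37   52 1189] ((248.8223876953125, 253.6876678466797), (47.67913055419922, 25.34522247314453), 72.47443389892578) [0.45488552 0.25962339 0.06      ] [[0.508, 0.312], [0.528, 0.246], [0.402, 0.207], [0.383, 0.273]]
```

View pics/crop.png

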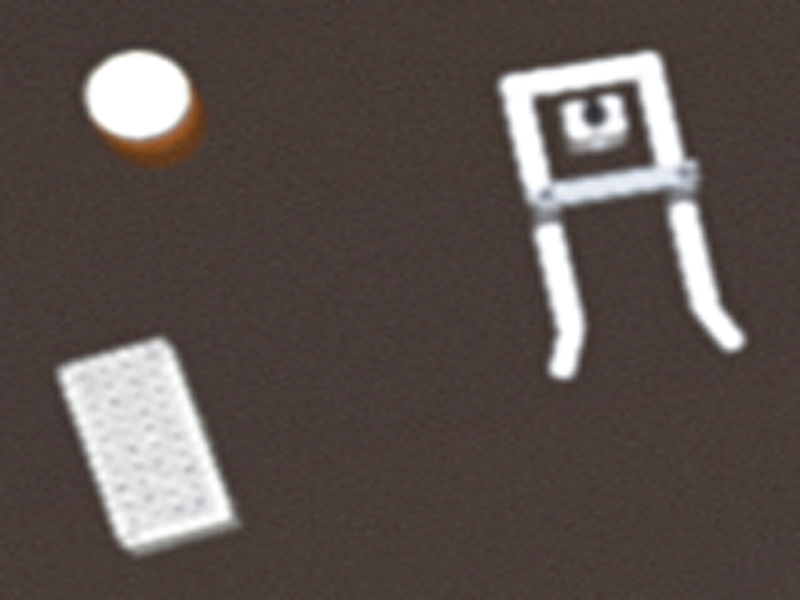

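The crop shows the gauge's bar running from (542,197) to (692,178), so its yaw is about +8°. The box is yawed about 17° near (0.456, 0.258). I'll move above the box with the fingers shut.

>>> {"name": "play_rows", "arguments": {
  "series": "0.63 -0.865 0 0 0 0 0;0.63 -0.865 0 0 0 0 0;0.63 -0.865 0 0 0 0 0;0.63 -0.865 0 0 0 0 0;0.63 -0.865 0 0 0 0 0;0.63 -0.865 0 0 0 0 0;0.63 -0.865 0 0 0 0 0;0.63 -0.865 0 0 0 0 0;0.63 -0.865 0 0 0 0 0;0.63 -0.865 0 0 0 0 0;0.63 -0.865 0 0 0 0 0;0.63 -0.865 0 0 0 0 0;0.63 -0.865 0 0 0 0 0;0.63 -0.865 0 0 0 0 0;0.63 -0.865 0 0 0 0 0;0.63 -0.865 0 0 0 0 0",
  "newtons": 40
}}

```text
time: 1.43
tool_pos: [0.2926, -0.1403, 0.2312]
ee_rot: [[0.973, 0.232, -0.0], [0.232, -0.973, 0.0], [-0.0, -0.0, -1.0]]
force: [0.6, -0.3, 0.2]
grip_width: 0.0002
grasp_force: 0.0
```

>>> {"name": "play_rows", "arguments": {
  "series": "0.63 -0.865 0 0 0 -0.02 0;0.63 -0.865 0 0 0 -0.02 0;0.63 -0.865 0 0 0 -0.02 0;0.63 -0.865 0 0 0 -0.02 0;0.63 -0.865 0 0 0 -0.02 0;0.63 -0.865 0 0 0 -0.02 0;0.63 -0.865 0 0 0 -0.02 0;0.63 -0.865 0 0 0 -0.02 0;0.63 -0.865 0 0 0 -0.02 0;0.63 -0.865 0 0 0 -0.02 0;0.63 -0.865 0 0 0 -0.02 0;0.63 -0.865 0 0 0 -0.02 0;0.63 -0.865 0 0 0 -0.02 0;0.63 -0.865 0 0 0 -0.02 0;0.63 -0.865 0 0 0 -0.02 0;0.63 -0.865 0 0 0 -0.02 0"
}}

```text
time: 2.77
tool_pos: [0.4622, 0.2374, 0.2316]
ee_rot: [[0.948, 0.319, -0.005], [0.319, -0.948, 0.014], [-0.0, -0.015, -1.0]]
force: [1.0, -0.8, -0.4]
grip_width: 0.0
grasp_force: 0.0
```

```bash
python3 - <<'E'
from h import *
s=state();print(s["time"],s["tool_pos"],s["ee_rot"].round(4),s["force"],s["joints"])
c=capture("wrist");pickle.dump(c,open("w1.pkl","wb"));cv2.imwrite("pics/w1.png",c["color"][:,:,::-1])
print(c["fx"],np.round(c["R"],3).tolist(),-c["R"].T@c["t"])
E
```

```text
2.7667 [0.46221215 0.23739539 0.23157557] [[ 9.478e-01  3.189e-01 -4.900e-03]
 [ 3.190e-01 -9.477e-01  1.390e-02]
 [-2.000e-04 -1.480e-02 -9.999e-01]] [ 0.99392909 -0.82926895 -0.43290879] [ 18.54271809  15.40733737 -15.58377538  59.02141966   0.84599474
 179.94142048]
355.68917631990035 [[0.319, -0.948, -0.015], [-0.894, -0.306, 0.329], [-0.316, -0.091, -0.944]] [0.5440896  0.26280825 0.3740537 ]
```

View pics/w1.png

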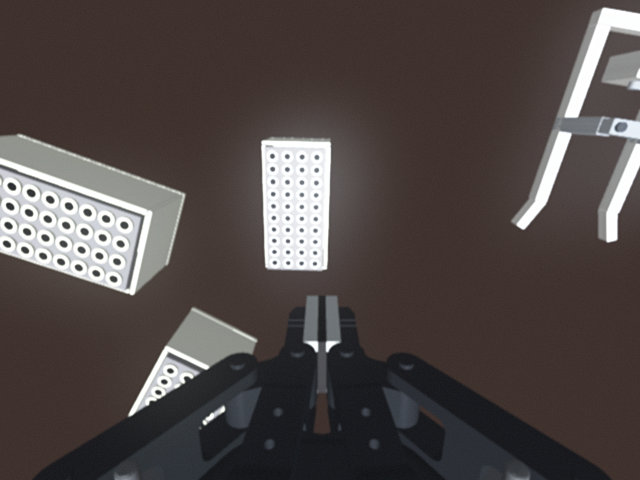

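The wrist view shows the box rim with corners at about (263,142), (329,140), (327,270) and (266,270), and the gauge at upper right. Joint 6 is at its limit, so I'll give the tool a half turn.

```bash
python3 - <<'E'
from h import *
c=pickle.load(open("w1.pkl","rb"));g=cv2.cvtColor(c["color"],cv2.COLOR_RGB2GRAY)
for T in(120,210):
    m=(g>T).astype(np.uint8);m=cv2.morphologyEx(m,cv2.MORPH_CLOSE,np.ones((9,9)))
    n,l,st,ce=cv2.connectedComponentsWithStats(m);i=l[205,268] or l[205,296]
    k=max(cv2.findContours((l==i).astype(np.uint8),0,1)[0],key=cv2.contourArea)
    q=cv2.approxPolyDP(k,5,True)[:,0];print(T,q.tolist())
    r=cv2.minAreaRect(k);P=np.array([ray(c,*p,0.054)[:2] for p in cv2.boxPoints(r)])
    print(P.round(4).tolist(),P.mean(0),[np.linalg.norm(P[j]-P[j-1]).round(4) for j in range(4)],[np.degrees(np.arctan2(*(P[j]-P[j-1])[::-1])).round(1) for j in range(4)])
E
```

```text
120 [[262, 140], [265, 267], [326, 269], [330, 141]]
[[0.5098, 0.3118], [0.529, 0.2551], [0.4103, 0.2141], [0.3883, 0.2783]] [0.45934623 0.26481444] [np.float64(0.1261), np.float64(0.0599), np.float64(0.1255), np.float64(0.0679)] [np.float64(15.4), np.float64(-71.4), np.float64(-161.0), np.float64(109.0)]
210 [[262, 141], [266, 266], [325, 268], [330, 144]]
[[0.5069, 0.3101], [0.5258, 0.254], [0.4113, 0.2145], [0.3896, 0.2777]] [0.45840962 0.264038  ] [np.float64(0.1217), np.float64(0.0592), np.float64(0.1211), np.float64(0.0668)] [np.float64(15.4), np.float64(-71.4), np.float64(-161.0), np.float64(109.0)]
```

>>> {"name": "play_rows", "arguments": {
  "series": "0 0 0 0 0 -0.5 0;0 0 0 0 0 -0.5 0;0 0 0 0 0 -0.5 0;0 0 0 0 0 -0.5 0;0 0 0 0 0 -0.5 0;0 0 0 0 0 -0.5 0;0 0 0 0 0 -0.5 0;0 0 0 0 0 -0.5 0;0 0 0 0 0 -0.5 0;0 0 0 0 0 -0.5 0;0 0 0 0 0 -0.5 0;0 0 0 0 0 -0.5 0;0 0 0 0 0 -0.5 0"
}}

```text
time: 3.9
tool_pos: [0.4624, 0.2382, 0.2316]
ee_rot: [[-0.325, 0.946, -0.005], [0.946, 0.325, 0.014], [0.015, 0.0, -1.0]]
force: [0.4, 0.2, 0.8]
grip_width: -0.0
grasp_force: 0.0
```

>>> {"name": "play_rows", "arguments": {
  "series": "0 0 0 0 0 -0.5 0;0 0 0 0 0 -0.5 0;0 0 0 0 0 -0.5 0;0 0 0 0 0 -0.5 0;0 0 0 0 0 -0.5 0;0 0 0 0 0 -0.5 0;0 0 0 0 0 -0.5 0;0 0 0 0 0 -0.5 0;0 0 0 0 0 -0.5 0;0 0 0 0 0 -0.5 0;0 0 0 0 0 -0.5 0;0 0 0 0 0 -0.5 0;0 0 0 0 0 -0.5 0;0 0 0 0 0 -0.5 0;0 0 0 0 0 -0.5 0"
}}

```text
time: 5.15
tool_pos: [0.4625, 0.2383, 0.2315]
ee_rot: [[-0.948, -0.318, -0.005], [-0.318, 0.948, 0.014], [-0.0, 0.015, -1.0]]
force: [0.1, -0.1, 0.8]
grip_width: 0.0004
grasp_force: 0.0
```

>>> {"name": "play_rows", "arguments": {
  "series": "-0.0085 0.0545 0.19 0.0048 0 0 0;-0.0085 0.0545 0.19 0.0048 0 0 0;-0.0085 0.0545 0.34 0.0048 0 0 0;-0.0085 0.0545 0.38 0.0048 0 0 0;-0.0085 0.0545 0.38 0.0048 0 0 0;-0.0085 0.0545 0.38 0.0048 0 0 0;-0.0085 0.0545 0.38 0.0048 0 0 0;-0.0085 0.0545 0.38 0.0048 0 0 0"
}}

```text
time: 5.82
tool_pos: [0.4602, 0.2632, 0.0822]
ee_rot: [[-0.947, -0.32, 0.004], [-0.32, 0.947, 0.001], [-0.004, 0.0, -1.0]]
force: [-0.7, 0.6, 0.8]
grip_width: 0.0003
grasp_force: 0.0
```

```bash
python3 - <<'E'
from h import *
s=state();print(s["time"],s["tool_pos"],s["ee_rot"].round(4),s["force"],s["joints"])
c=capture("wrist");pickle.dump(c,open("w2.pkl","wb"));cv2.imwrite("pics/w2.png",c["color"][:,:,::-1])
E
```

```text
5.8167 [0.46020581 0.26319552 0.08223599] [[-9.474e-01 -3.201e-01  4.100e-03]
 [-3.201e-01  9.474e-01  1.500e-03]
 [-4.400e-03  1.000e-04 -1.000e+00]] [-0.69249084  0.63614349  0.81538059] [ 2.17911346e+01  2.50526386e+01 -2.57811103e+01  3.89163641e+01
 -9.64152592e-03  3.12216118e+00]
```

View pics/w2.png

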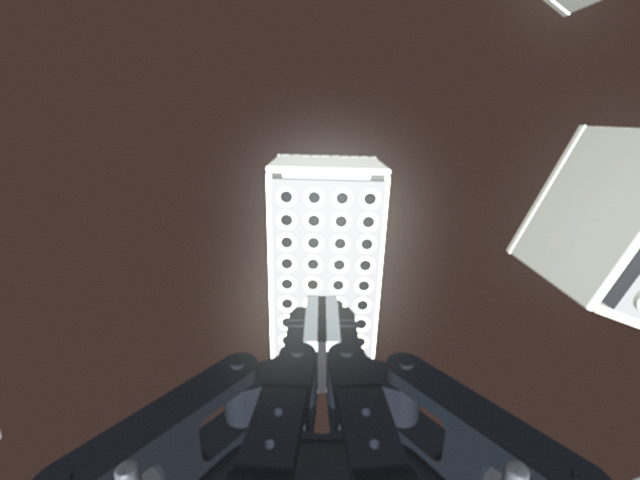

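The wrist view shows the shut fingertips at (322,300), over the middle of the deck. I'll press slowly.

>>> {"name": "play_rows", "arguments": {
  "series": "0 0 0.01 0 0 0 0;0 0 0.02 0 0 0 0;0 0 0.025 0 0 0 0;0 0 0.03 0 0 0 0;0 0 0.033 0 0 0 0;0 0 0.036 0 0 0 0;0 0 0.036 0 0 0 0"
}}

```text
time: 6.45
tool_pos: [0.4581, 0.2625, 0.0656]
ee_rot: [[-0.947, -0.321, 0.0], [-0.321, 0.947, -0.0], [0.0, -0.0, -1.0]]
force: [-1.6, -0.8, 3.9]
grip_width: -0.0002
grasp_force: 2.2
```

>>> {"name": "play_rows", "arguments": {
  "series": "0 0 0.0025 0 0 0 0;0 0 0.005 0 0 0 0;0 0 0.0075 0 0 0 0;0 0 0.0075 0 0 0 0"
}}

```text
time: 6.78
tool_pos: [0.4581, 0.2625, 0.0627]
ee_rot: [[-0.947, -0.321, 0.0], [-0.321, 0.947, -0.0], [0.0, -0.0, -1.0]]
force: [-1.5, -0.4, 6.0]
grip_width: 0.0001
grasp_force: 2.8
```

>>> {"name": "play_rows", "arguments": {
  "series": "0 0 0.002 0 0 0 0;0 0 0.004 0 0 0 0;0 0 0.004 0 0 0 0"
}}

```text
time: 7.03
tool_pos: [0.4581, 0.2625, 0.0611]
ee_rot: [[-0.947, -0.321, 0.0], [-0.321, 0.947, -0.0], [0.0, -0.0, -1.0]]
force: [-1.8, -2.0, 6.4]
grip_width: 0.0
grasp_force: 3.0
```

>>> {"name": "play_rows", "arguments": {
  "series": "0 0 0.0015 0 0 0 0;0 0 0.003 0 0 0 0;0 0 0.003 0 0 0 0"
}}

```text
time: 7.28
tool_pos: [0.458, 0.2625, 0.06]
ee_rot: [[-0.947, -0.321, 0.0], [-0.321, 0.947, -0.0], [0.0, -0.0, -1.0]]
force: [-2.6, -1.3, 6.4]
grip_width: -0.0003
grasp_force: 3.5
```

>>> {"name": "play_rows", "arguments": {
  "series": "0 0 0.001 0 0 0 0;0 0 0.001 0 0 0 0"
}}

```text
time: 7.45
tool_pos: [0.4581, 0.2625, 0.06]
ee_rot: [[-0.947, -0.321, 0.0], [-0.321, 0.947, -0.0], [-0.0, -0.0, -1.0]]
force: [-3.3, -2.0, 9.7]
grip_width: -0.0
grasp_force: 5.3
```

>>> {"name": "play_rows", "arguments": {
  "series": "0 0 0.0008 0 0 0 0;0 0 0.0015 0 0 0 0;0 0 0.0015 0 0 0 0"
}}

```text
time: 7.7
tool_pos: [0.4581, 0.2625, 0.0599]
ee_rot: [[-0.947, -0.321, 0.001], [-0.321, 0.947, -0.0], [-0.0, -0.0, -1.0]]
force: [-4.0, -2.8, 16.1]
grip_width: -0.0001
grasp_force: 7.9
```

The deck is home: 16 N with no motion at 60 mm. I'll go up and look at the gauge.

>>> {"name": "play_rows", "arguments": {
  "series": "0 0 -0.1 0 0 0 85;0 0 -0.2 0 0 0 85;0.205 -0.544 -0.475 0 0 0 85;0.205 -0.544 -0.475 0 0 0 85;0.205 -0.544 -0.475 0 0 0 85;0.205 -0.544 -0.475 0 0 0 85;0.205 -0.544 -0.475 0 0 0 85;0.205 -0.544 -0.475 0 0 0 85;0.205 -0.544 -0.475 0 0 0 85;0.205 -0.544 -0.475 0 0 0 85;0.205 -0.544 -0.475 0 0 0 85;0.205 -0.544 -0.475 0 0 0 85;0.205 -0.544 -0.475 0 0 0 85"
}}

```text
time: 8.78
tool_pos: [0.4496, 0.0315, 0.2475]
ee_rot: [[-0.946, -0.323, -0.002], [-0.323, 0.946, 0.0], [0.002, 0.001, -1.0]]
force: [-0.9, -0.3, 0.1]
grip_width: 0.085
grasp_force: 0.0
```

```bash
python3 - <<'E'
from h import *
s=state();print(s["time"],s["tool_pos"],s["ee_rot"].round(4),s["force"],s["joints"])
c=capture("wrist");pickle.dump(c,open("w3.pkl","wb"));cv2.imwrite("pics/w3.png",c["color"][:,:,::-1])
t=capture("top");pickle.dump(t,open("top3.pkl","wb"))
for z in (0,.1):print([ray(c,u,v,z)[:2].round(3).tolist() for u,v in ((0,0),(639,0),(0,479),(639,479))])
E
```

```text
8.7833 [0.44957558 0.03150675 0.2474716 ] [[-9.464e-01 -3.229e-01 -2.100e-03]
 [-3.229e-01  9.464e-01  3.000e-04]
 [ 1.900e-03  1.000e-03 -1.000e+00]] [-0.91168558 -0.29269041  0.09606721] [-5.39482507e+00  7.54940682e+00 -2.31517237e+01  5.94187997e+01
  6.71144066e-03 -2.42352942e+01]
[[0.369, -0.315], [0.175, 0.254], [1.015, -0.288], [0.705, 0.626]]
[[0.37, -0.233], [0.225, 0.19], [0.85, -0.213], [0.619, 0.467]]
```

View pics/w3.png

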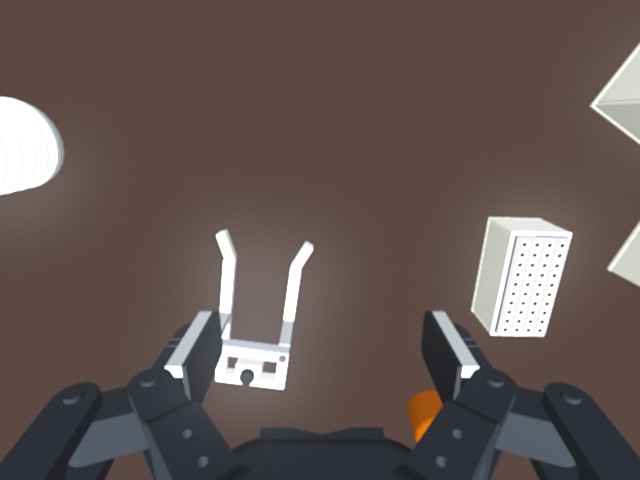

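The view shows the gauge, with wing tips at (222,232) and (308,245), rails down to row 320 and the bar near row 345. The box is unmoved, with its rim at (540,285).

```bash
python3 - <<'E'
from h import *
c=pickle.load(open("w3.pkl","rb"));g=cv2.cvtColor(c["color"],cv2.COLOR_RGB2GRAY).astype(int)
for r in(275,300): print(r,g[r,216:240].tolist(),g[r,282:304].tolist())
print("col255",g[325:395,255].tolist())
L=[];Rr=[];Lo=[];Ro=[]
for r in range(272,312,2):
    row=np.where(g[r,205:320]>140)[0]+205
    a=row[row<262];b=row[row>262]
    L.append((a.max()+.5,r));Lo.append((a.min()-.5,r));Rr.append((b.min()-.5,r));Ro.append((b.max()+.5,r))
def fit(P,z):
    X=np.array([ray(c,*p,z)[:2] for p in P]);m=X.mean(0);d=np.linalg.svd(X-m)[2][0];d*=np.sign(d[0]);return m,d
for z1,z2 in((0,.014),(.014,.014)):
    (m1,d1),(m2,d2)=fit(L,z1),fit(Rr,z2)
    a=[np.degrees(np.arctan2(d[1],d[0])) for d in(d1,d2)];d=d1+d2;d/=np.linalg.norm(d);n=np.array([-d[1],d[0]])
    print("angles",a,"width",(m2-m1)@n,"mid line pt",(m1+m2)/2)
for P in(Lo,Ro):
    m,d=fit(P,.014);print("outer",m,np.degrees(np.arctan2(d[1],d[0])))
b=cv2.imread("pics/w3.png")[220:400,200:320];cv2.imwrite("pics/w3c.png",cv2.resize(b,None,fx=5,fy=3.33,interpolation=2))
E
```

```text
275 [103, 101, 104, 103, 100, 157, 255, 255, 255, 255, 255, 255, 255, 255, 255, 255, 255, 255, 196, 135, 109, 104, 107, 107] [103, 105, 104, 104, 104, 99, 141, 255, 255, 255, 255, 255, 255, 255, 255, 255, 255, 255, 251, 130, 95, 101]
300 [101, 103, 95, 129, 255, 255, 255, 255, 255, 255, 255, 255, 255, 255, 255, 255, 195, 136, 107, 105, 109, 107, 107, 109] [107, 104, 116, 224, 255, 255, 255, 255, 255, 255, 255, 255, 255, 255, 255, 164, 104, 103, 102, 103, 104, 106]
col255 [111, 111, 110, 113, 111, 112, 109, 110, 109, 112, 111, 110, 112, 110, 110, 111, 130, 166, 197, 207, 206, 207, 207, 224, 247, 255, 255, 254, 254, 254, 254, 254, 254, 254, 251, 242, 239, 239, 238, 239, 250, 255, 255, 255, 255, 255, 255, 255, 255, 255, 255, 255, 255, 255, 255, 255, 255, 255, 255, 255, 255, 250, 131, 99, 106, 107, 105, 106, 106, 106]
angles [np.float64(9.703574898676504), np.float64(9.788330385828232)] width 0.0633381894793822 mid line pt [ 0.58078976 -0.00233605]
angles [np.float64(9.703574898676496), np.float64(9.788330385828232)] width 0.06068422089073619 mid line pt [ 0.5767702  -0.00168003]
outer [ 0.59191583 -0.04618167] 9.876465542751198
outer [0.56205728 0.0415502 ] 10.201275419460796
```

View pics/w3c.png

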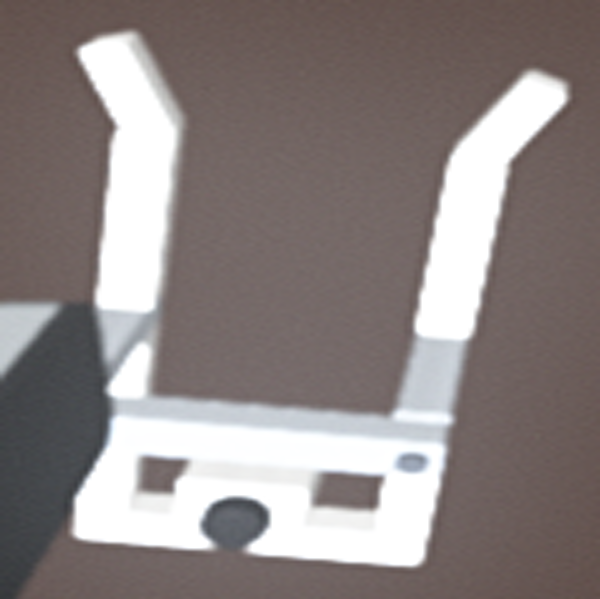

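```bash
python3 - <<'E'
from h import *
c=pickle.load(open("w3.pkl","rb"));d=np.array([.9854,.1702])
for u,v,z,xg in((236,256,0,-75),(291,266.5,.014,-75),(255,341.5,.063,-6),(255,348.5,.077,-6)):
    X=ray(c,u,v,z)[:2];print(xg,X,"origin s",X@d-xg/1e3)
t=pickle.load(open("top3.pkl","rb"))
for u,v in((328.4,196),(358.4,191.5)):print("top bar",ray(t,u,v,.077)[:2])
s=state();R=s["ee_rot"];p=s["tool_pos"]
# grasp: box centre -25mm
th=np.radians(17.5);e=np.array([np.cos(th),np.sin(th)])
# box centre from this view (rim)
g=cv2.cvtColor(c["color"],cv2.COLOR_RGB2GRAY)
m=(g>225).astype(np.uint8);m=cv2.morphologyEx(m,cv2.MORPH_CLOSE,np.ones((9,9)))
n,l,st,ce=cv2.connectedComponentsWithStats(m);print(st[l[285,515]],ce[l[285,515]])
for q in((513.5,235),(571.5,233),(546,336),(492,336)): print(ray(c,*q,.054)[:2])
b=np.array([.458,.2625]);gp=np.r_[b-.025*e,.10]
print(gp,"tool units",R.T@(gp-p)/.4)
E
```

```text
-75 [ 0.54898866 -0.04068386] origin s 0.6090490375344909
-75 [0.53482917 0.02389677] origin s 0.6060878949856974
-6 [0.60985684 0.01063014] origin s 0.6087621835517153
-6 [0.60787301 0.0126311 ] origin s 0.6071478791306554
top bar [0.60735725 0.0405108 ]
top bar [ 0.61840001 -0.04151297]
[ 474  218   98  119 6964] [527.72128087 276.10224009]
[0.41348678 0.22137669]
[0.39303326 0.27494365]
[0.50624255 0.31270942]
[0.52543431 0.25628356]
[0.43415708 0.25498236 0.1       ] tool units [-0.14424886  0.54134501  0.3693286 ]
```

>>> {"name": "play_rows", "arguments": {
  "series": "-0.147 0.545 0.1 0 0 0.005 85;-0.147 0.545 0.2 0 0 0.005 85;-0.147 0.545 0.3 0 0 0.005 85;-0.147 0.545 0.369 0 0 0.005 85;-0.147 0.545 0.369 0 0 0.005 85;-0.147 0.545 0.369 0 0 0.005 85;-0.147 0.545 0.369 0 0 0.005 85;-0.147 0.545 0.369 0 0 0.005 85;-0.147 0.545 0.369 0 0 0.005 85;-0.147 0.545 0.42 0 0 0.005 85;-0.147 0.545 0.47 0 0 0.005 85;-0.147 0.545 0.52 0 0 0.005 85;-0.147 0.545 0.56 0 0 0.005 85;-0.147 0.545 0.579 0 0 0.005 85;-0.147 0.545 0.579 0 0 0.005 85;-0.147 0.545 0.579 0 0 0.005 85"
}}

```text
time: 10.22
tool_pos: [0.4365, 0.2552, 0.0176]
ee_rot: [[-0.952, -0.305, 0.0], [-0.305, 0.952, -0.0], [-0.0, -0.0, -1.0]]
force: [-0.1, 0.8, 1.4]
grip_width: 0.0846
grasp_force: 0.0
```

>>> {"name": "play_rows", "arguments": {
  "series": "0 0 0 0 0 0 70;0 0 0 0 0 0 64;0 0 0 0 0 0 60;0 0 0 0 0 0 55;0 0 0 0 0 0 50;0 0 0 0 0 0 50;0 0 0 0 0 0 50",
  "newtons": 50
}}

```text
time: 10.8
tool_pos: [0.4367, 0.2565, 0.0182]
ee_rot: [[-0.952, -0.306, 0.002], [-0.306, 0.952, 0.002], [-0.002, 0.002, -1.0]]
force: [-1.3, 1.1, 7.3]
grip_width: 0.0593
grasp_force: 53.7
```

>>> {"name": "play_rows", "arguments": {
  "series": "0 0 -0.03 0 0 0 50;0 0 -0.06 0 0 0 50;0 0 -0.09 0 0 0 50;0.01 -0.04 -0.1 0 0 0 50;0.02 -0.1 -0.1 0 0 0.005 50;0.03 -0.17 -0.1 0 0 0.01 50;0.045 -0.25 -0.1 0 0 0.015 50;0.06 -0.33 -0.1 0 0 0.02 50;0.07 -0.41 -0.1 0 0 0.025 50;0.085 -0.49 -0.1 0 0 0.03 50;0.1 -0.57 -0.1 0 0 0.037 50;0.11 -0.64 -0.1 0 0 0.0445 50;0.12 -0.68 -0.1 0 0 0.0445 50;0.12 -0.688 -0.1 0 0 0.0445 50;0.12 -0.688 -0.1 0 0 0.0445 50;0.12 -0.688 -0.1 0 0 0.0445 50;0.12 -0.688 -0.1 0 0 0.0445 50"
}}

```text
time: 12.22
tool_pos: [0.4738, -0.0202, 0.0567]
ee_rot: [[-0.985, -0.172, -0.001], [-0.172, 0.985, 0.0], [0.001, 0.001, -1.0]]
force: [-0.6, 0.0, -4.1]
grip_width: 0.0592
grasp_force: 56.0
```

```bash
python3 - <<'E'
from h import *
s=state();print(s["time"],s["tool_pos"],s["ee_rot"].round(4),s["force"],s["moment"],s["grip_width"])
c=capture("wrist");pickle.dump(c,open("w4.pkl","wb"));cv2.imwrite("pics/w4.png",c["color"][:,:,::-1])
E
```

```text
12.2167 [ 0.47377398 -0.02017287  0.05671714] [[-9.852e-01 -1.716e-01 -1.100e-03]
 [-1.716e-01  9.852e-01  3.000e-04]
 [ 1.000e-03  5.000e-04 -1.000e+00]] [-0.57573485  0.01247295 -4.14282019] [ 0.0194628   0.02879292 -0.04965477] 0.05920160827621341
```

View pics/w4.png

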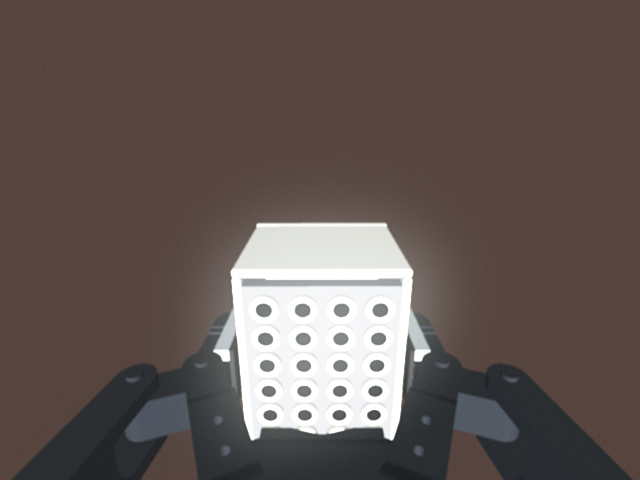

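The wrist view shows the box level and symmetric between the pads, rim at (235–410, 275). I'll back off, lower it, and enter through the mouth with force checks.

>>> {"name": "play_rows", "arguments": {
  "series": "0.05 0 0 0 0 0 50;0.1125 0 0 0 0 0 50;0.1125 0 0.04 0 0 0 50;0.1125 0 0.07 0 0 0 50;0.1125 0 0.088 0 0 0 50;0.1125 0 0.092 0 0 0 50;0.1125 0 0.092 0 0 0 50;0.1125 0 0.092 0 0 0 50"
}}

```text
time: 12.93
tool_pos: [0.4305, -0.0286, 0.0204]
ee_rot: [[-0.985, -0.171, 0.0], [-0.171, 0.985, -0.0], [-0.0, -0.0, -1.0]]
force: [0.7, 0.6, -4.2]
grip_width: 0.0593
grasp_force: 56.1
```

>>> {"name": "play_rows", "arguments": {
  "series": "-0.03 0 0 0 0 0 50;-0.05 0 0 0 0 0 50;-0.07 0 0 0 0 0 50;-0.085 0 0 0 0 0 50;-0.1 0 0 0 0 0 50;-0.1 0 0 0 0 0 50"
}}

```text
time: 13.43
tool_pos: [0.4713, -0.0221, 0.0203]
ee_rot: [[-0.985, -0.171, 0.002], [-0.171, 0.985, -0.0], [-0.002, -0.001, -1.0]]
force: [0.5, -0.4, -4.7]
grip_width: 0.0598
grasp_force: 56.1
```

>>> {"name": "play_rows", "arguments": {
  "series": "-0.01 0.003 0 0 0 0 50;-0.025 0.003 0 0 0 0 50;-0.04 0.003 0 0 0 0 50;-0.055 0.003 0 0 0 0 50;-0.055 0.003 0 0 0 0 50"
}}

```text
time: 13.85
tool_pos: [0.4931, -0.0172, 0.0204]
ee_rot: [[-0.985, -0.171, 0.002], [-0.171, 0.985, -0.0], [-0.002, -0.001, -1.0]]
force: [0.7, -0.4, -4.0]
grip_width: 0.0593
grasp_force: 56.1
```

>>> {"name": "play_rows", "arguments": {
  "series": "-0.015 0 0 0 0 0 50;-0.03 0 0 0 0 0 50;-0.045 0 0 0 0 0 50;-0.055 0 0 0 0 0 50;-0.055 0 0 0 0 0 50;-0.055 0 0 0 0 0 50"
}}

```text
time: 14.35
tool_pos: [0.5128, -0.0134, 0.02]
ee_rot: [[-0.985, -0.17, -0.0], [-0.17, 0.985, -0.0], [0.0, -0.0, -1.0]]
force: [-0.2, 0.4, -4.4]
grip_width: 0.0593
grasp_force: 56.2
```

>>> {"name": "play_rows", "arguments": {
  "series": "0 0 0.003 0 0 0 50;0 0 0.005 0 0 0 50;0 0 0.005 0 0 0 50;0 0 0.005 0 0 0 62;0 0 0.005 0 0 0 66;0 0 0.005 0 0 0 75;0 0 0.005 0 0 0 80;0 0 0.005 0 0 0 80"
}}

```text
time: 15.02
tool_pos: [0.5129, -0.0135, 0.0182]
ee_rot: [[-0.985, -0.17, 0.0], [-0.17, 0.985, -0.0], [-0.0, -0.0, -1.0]]
force: [-0.5, -0.1, -0.3]
grip_width: 0.0797
grasp_force: 0.0
```

>>> {"name": "play_rows", "arguments": {
  "series": "0 0 -0.05 0 0 0 80;0 0 -0.12 0 0 0 80;0 0 -0.2 0 0 0 80;0 0 -0.25 0 0 0 80;0.08 0 -0.25 0 0 0 30;0.16 0 -0.25 0 0 0 0;0.18 0 -0.25 0 0 0 0;0.18 0 -0.25 0 0 0 0;0.18 0 -0.25 0 0 0 0"
}}

```text
time: 15.77
tool_pos: [0.4424, -0.0258, 0.1185]
ee_rot: [[-0.985, -0.17, 0.001], [-0.17, 0.985, -0.0], [-0.001, -0.001, -1.0]]
force: [0.1, -0.6, -0.2]
grip_width: 0.0192
grasp_force: 0.0
```

```bash
python3 - <<'E'
from h import *
s=state();print(s["time"],s["tool_pos"],s["ee_rot"].round(4),s["force"],s["moment"],s["grip_width"])
c=capture("wrist");pickle.dump(c,open("w5.pkl","wb"));cv2.imwrite("pics/w5.png",c["color"][:,:,::-1])
E
```

```text
15.7667 [ 0.44236749 -0.02583414  0.11846099] [[-9.855e-01 -1.698e-01  1.400e-03]
 [-1.698e-01  9.855e-01 -4.000e-04]
 [-1.300e-03 -6.000e-04 -1.000e+00]] [ 0.10068541 -0.57998367 -0.21101754] [ 0.02017241 -0.0021753   0.00160489] 0.019241459561568294
```

View pics/w5.png

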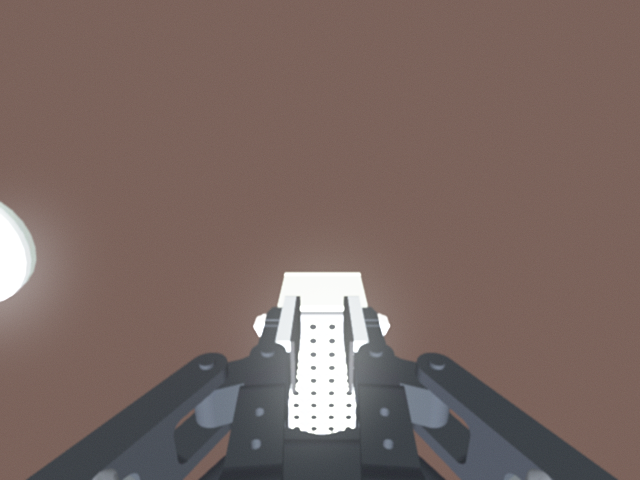

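The box sits centred between the wing tips, (257,325) and (387,325), and its rear rim is at row 309. I'll lower the shut fingers behind it.

>>> {"name": "play_rows", "arguments": {
  "series": "0 0 0.06 0 0 0 0;0 0 0.13 0 0 0 0;0 0 0.2 0 0 0 0;0 0 0.245 0 0 0 0;0 0 0.2575 0 0 0 0;0 0 0.2575 0 0 0 0;-0.02 0 0.2575 0 0 0 0;-0.02 0 0.2575 0 0 0 0"
}}

```text
time: 16.48
tool_pos: [0.4531, -0.0246, 0.0163]
ee_rot: [[-0.985, -0.171, 0.004], [-0.171, 0.985, -0.001], [-0.004, -0.002, -1.0]]
force: [0.7, 0.2, 0.7]
grip_width: 0.0002
grasp_force: 0.0
```

>>> {"name": "play_rows", "arguments": {
  "series": "-0.01 0 0 0 0 0 0;-0.02 0 0 0 0 0 0;-0.03 0 0 0 0 0 0;-0.04 0 0 0 0 0 0;-0.05 0 0 0 0 0 0;-0.06 0 0 0 0 0 0;-0.07 0 0 0 0 0 0;-0.07 0 0 0 0 0 0"
}}

```text
time: 17.15
tool_pos: [0.4753, -0.0196, 0.0151]
ee_rot: [[-0.985, -0.17, -0.004], [-0.17, 0.985, -0.001], [0.004, -0.0, -1.0]]
force: [-5.2, -1.0, 5.4]
grip_width: -0.0
grasp_force: 3.1
```

>>> {"name": "play_rows", "arguments": {
  "series": "-0.008 0 0 0 0 0 0;-0.016 0 0 0 0 0 0;-0.024 0 0 0 0 0 0;-0.032 0 0 0 0 0 0;-0.038 0 0 0 0 0 0;-0.038 0 0 0 0 0 0"
}}

```text
time: 17.65
tool_pos: [0.4905, -0.017, 0.0151]
ee_rot: [[-0.985, -0.17, -0.003], [-0.17, 0.985, -0.001], [0.004, -0.0, -1.0]]
force: [-6.8, -0.4, 7.8]
grip_width: 0.0001
grasp_force: 2.1
```

```bash
python3 - <<'E'
from h import *
s=state();print(s["time"],s["tool_pos"],s["force"],s["moment"])
c=capture("wrist");pickle.dump(c,open("w6.pkl","wb"));cv2.imwrite("pics/w6.png",c["color"][:,:,::-1])
c=capture("scene");im=c["color"][:,:,::-1];cv2.imwrite("pics/s6.png",cv2.resize(np.ascontiguousarray(im[230:330,290:430]),None,fx=5.5,fy=5.5,interpolation=2))
E
```

```text
17.65 [ 0.49054079 -0.01695984  0.01511779] [-6.78177603 -0.40826048  7.7788919 ] [-0.1879684   0.93686482 -0.02369141]
```

View pics/s6.png

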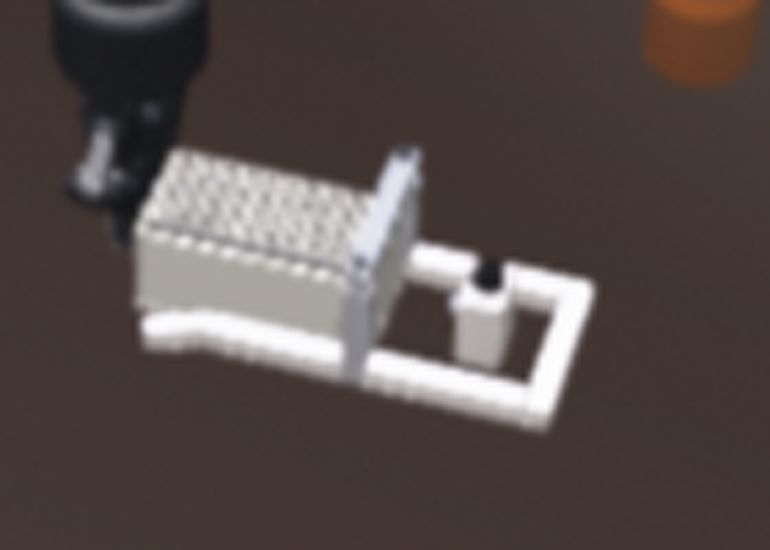

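The scene crop shows the box straight in the lane, its front just past the bar, with a gap to the stop block at (455,330).

>>> {"name": "play_rows", "arguments": {
  "series": "-0.005 0 -0.002 0 0 0 0;-0.01 0 -0.003 0 0 0 0;-0.015 0 -0.003 0 0 0 0;-0.02 0 -0.003 0 0 0 0;-0.025 0 -0.003 0 0 0 0;-0.03 0 -0.003 0 0 0 0;-0.03 0 -0.003 0 0 0 0"
}}

```text
time: 18.33
tool_pos: [0.5047, -0.0149, 0.0163]
ee_rot: [[-0.985, -0.17, 0.001], [-0.17, 0.985, -0.0], [-0.001, -0.0, -1.0]]
force: [-0.5, -0.1, -0.2]
grip_width: 0.0003
grasp_force: 0.3
```

>>> {"name": "play_rows", "arguments": {
  "series": "-0.002 0 0 0 0 0 0;-0.004 0 0 0 0 0 0;-0.006 0 0 0 0 0 0;-0.008 0 0 0 0 0 0;-0.008 0 0 0 0 0 0"
}}

```text
time: 18.75
tool_pos: [0.5076, -0.0143, 0.0163]
ee_rot: [[-0.985, -0.17, 0.001], [-0.17, 0.985, 0.0], [-0.001, -0.0, -1.0]]
force: [-2.1, -0.2, 0.9]
grip_width: -0.0
grasp_force: 1.3
```

>>> {"name": "play_rows", "arguments": {
  "series": "-0.002 0 0 0 0 0 0;-0.004 0 0 0 0 0 0;-0.004 0 0 0 0 0 0"
}}

```text
time: 19.0
tool_pos: [0.5089, -0.0141, 0.0163]
ee_rot: [[-0.985, -0.17, 0.0], [-0.17, 0.985, -0.0], [-0.0, -0.0, -1.0]]
force: [-2.9, -0.8, 0.9]
grip_width: 0.0
grasp_force: 1.6
```

```bash
python3 - <<'E'
from h import *
c=pickle.load(open("top.pkl","rb"));d=np.array([.9854,.1702]);g=cv2.cvtColor(c["color"],cv2.COLOR_RGB2GRAY)
for u in(336,338,340):print(g[168:202,u].tolist())
for v,z in((182.2,.043),(184.5,.0),(193.5,.077)):print(ray(c,338.5 if z<.07 else 343.4,v,z)[:2]@d-.6078)
c=capture("scene");pickle.dump(c,open("s7.pkl","wb"));im=c["color"][:,:,::-1];cv2.imwrite("pics/s7.png",cv2.resize(np.ascontiguousarray(im[255:310,340:410]),None,fx=10,fy=10,interpolation=2))
E
```

```text
[255, 249, 185, 96, 72, 129, 175, 177, 169, 174, 215, 248, 255, 249, 206, 167, 147, 113, 74, 62, 58, 61, 80, 141, 202, 231, 231, 221, 178, 117, 72, 62, 64, 63]
[255, 216, 122, 69, 61, 63, 58, 49, 52, 57, 85, 157, 214, 210, 195, 191, 162, 105, 68, 59, 61, 64, 93, 165, 221, 233, 232, 216, 156, 91, 59, 56, 63, 61]
[255, 197, 100, 79, 146, 186, 161, 114, 93, 99, 138, 204, 233, 210, 199, 197, 155, 95, 63, 59, 60, 71, 119, 186, 226, 232, 229, 201, 139, 81, 59, 60, 59, 62]
0.03884688432646144
0.043018327078315655
-0.003269146246725807
```

View pics/s7.png

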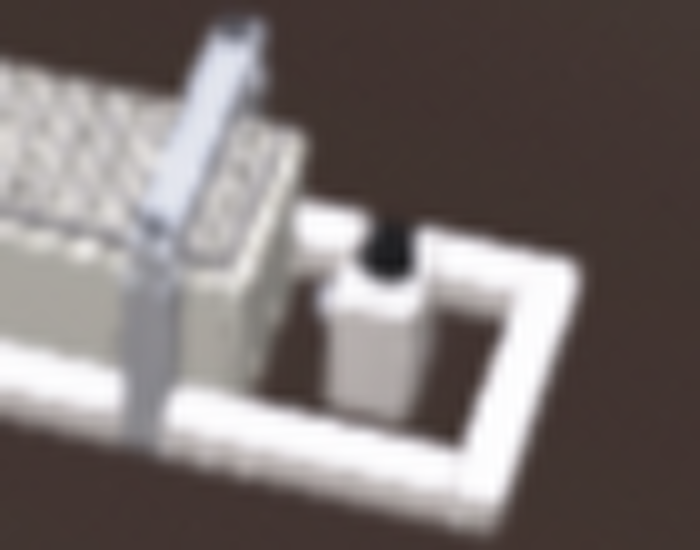

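The crop shows the box front about 20 mm past the bar and still short of the stop block. That makes 11 pictures viewed, one over the limit, so I'll view no more.

```bash
python3 - <<'E'
from h import *
c=pickle.load(open("s7.pkl","rb"));d=np.array([.9854,.1702])
for n,u,v,z in(("rim corner",363.5,283.5,.054),("rim far corner",370,268.5,.054),("block base near",373,295.5,0),("block top near",373,288,.043),("block top far",374.5,281,.043)):
    X=ray(c,u,v,z)[:2];print(n,X,X@d-.6078)
E
```

```text
rim corner [ 0.64154785 -0.02017432] 0.02094758395892482
rim far corner [0.63227435 0.03870835] 0.021831305271168278
block base near [ 6.62316514e-01 -3.04551466e-04] 0.044794857993703086
block top near [ 0.66638262 -0.01333897] 0.0465831394717634
block top far [0.65886208 0.01184192] 0.043458189436522354
```

Gap is about 22 mm. I'll advance 14 mm and then creep.

>>> {"name": "play_rows", "arguments": {
  "series": "-0.004 0 0 0 0 0 0;-0.008 0 0 0 0 0 0;-0.012 0 0 0 0 0 0;-0.016 0 0 0 0 0 0;-0.02 0 0 0 0 0 0;-0.024 0 0 0 0 0 0;-0.028 0 0 0 0 0 0;-0.032 0 0 0 0 0 0;-0.035 0 0 0 0 0 0;-0.035 0 0 0 0 0 0"
}}

```text
time: 19.88
tool_pos: [0.5233, -0.0116, 0.0163]
ee_rot: [[-0.985, -0.17, 0.001], [-0.17, 0.985, 0.0], [-0.001, -0.0, -1.0]]
force: [-0.3, 0.3, -0.8]
grip_width: -0.0002
grasp_force: 0.8
```

>>> {"name": "play_rows", "arguments": {
  "series": "-0.002 0 0 0 0 0 0;-0.004 0 0 0 0 0 0;-0.004 0 0 0 0 0 0"
}}

```text
time: 20.13
tool_pos: [0.5242, -0.0114, 0.0163]
ee_rot: [[-0.985, -0.17, 0.0], [-0.17, 0.985, -0.0], [-0.0, -0.0, -1.0]]
force: [-2.2, -0.2, -0.5]
grip_width: -0.0
grasp_force: 1.5
```

>>> {"name": "play_rows", "arguments": {
  "series": "-0.001 0 0 0 0 0 0;-0.002 0 0 0 0 0 0;-0.003 0 0 0 0 0 0;-0.004 0 0 0 0 0 0;-0.004 0 0 0 0 0 0"
}}

```text
time: 20.55
tool_pos: [0.5259, -0.0111, 0.0163]
ee_rot: [[-0.985, -0.17, 0.0], [-0.17, 0.985, -0.0], [-0.0, -0.0, -1.0]]
force: [-3.9, -1.1, 1.1]
grip_width: -0.0001
grasp_force: 1.7
```

>>> {"name": "play_rows", "arguments": {
  "series": "-0.001 0 0 0 0 0 0;-0.002 0 0 0 0 0 0;-0.003 0 0 0 0 0 0;-0.003 0 0 0 0 0 0"
}}

```text
time: 20.88
tool_pos: [0.527, -0.0109, 0.0163]
ee_rot: [[-0.985, -0.17, 0.0], [-0.17, 0.985, -0.0], [-0.0, -0.0, -1.0]]
force: [-4.3, -0.5, 1.4]
grip_width: 0.0
grasp_force: 1.9
```

>>> {"name": "play_rows", "arguments": {
  "series": "-0.001 0 0 0 0 0 0;-0.002 0 0 0 0 0 0;-0.003 0 0 0 0 0 0;-0.003 0 0 0 0 0 0"
}}

```text
time: 21.22
tool_pos: [0.5282, -0.0108, 0.0163]
ee_rot: [[-0.985, -0.17, 0.0], [-0.17, 0.985, -0.0], [-0.0, -0.0, -1.0]]
force: [-3.9, 0.2, 2.4]
grip_width: -0.0001
grasp_force: 2.1
```

>>> {"name": "play_rows", "arguments": {
  "series": "-0.001 0 0 0 0 0 0;-0.002 0 0 0 0 0 0;-0.003 0 0 0 0 0 0;-0.003 0 0 0 0 0 0"
}}

```text
time: 21.55
tool_pos: [0.5293, -0.0106, 0.0163]
ee_rot: [[-0.985, -0.17, -0.0], [-0.17, 0.985, -0.0], [0.0, -0.0, -1.0]]
force: [-4.5, -0.3, 1.9]
grip_width: -0.0001
grasp_force: 2.2
```

>>> {"name": "play_rows", "arguments": {
  "series": "-0.001 0 0 0 0 0 0;-0.002 0 0 0 0 0 0;-0.003 0 0 0 0 0 0;-0.003 0 0 0 0 0 0"
}}

```text
time: 21.88
tool_pos: [0.5293, -0.0105, 0.0163]
ee_rot: [[-0.985, -0.17, -0.002], [-0.17, 0.985, -0.001], [0.002, -0.0, -1.0]]
force: [-8.2, -1.8, 6.6]
grip_width: -0.0001
grasp_force: 3.8
```

Contact with the stop. I'll raise the push to about 16–17 N while easing the vertical load.

>>> {"name": "play_rows", "arguments": {
  "series": "-0.001 0 -0.0005 0 0 0 0;-0.002 0 -0.001 0 0 0 0;-0.003 0 -0.0015 0 0 0 0;-0.003 0 -0.0015 0 0 0 0"
}}

```text
time: 22.22
tool_pos: [0.5292, -0.0105, 0.0163]
ee_rot: [[-0.985, -0.17, -0.005], [-0.17, 0.985, -0.001], [0.005, -0.001, -1.0]]
force: [-8.6, -2.2, 4.5]
grip_width: -0.0004
grasp_force: 4.6
```

>>> {"name": "play_rows", "arguments": {
  "series": "-0.001 0 0 0 0 0 0;-0.002 0 0 0 0 0 0;-0.003 0 0 0 0 0 0;-0.004 0 0 0 0 0 0;-0.004 0 0 0 0 0 0"
}}

```text
time: 22.63
tool_pos: [0.5291, -0.0105, 0.0163]
ee_rot: [[-0.985, -0.17, -0.007], [-0.17, 0.986, -0.002], [0.008, -0.001, -1.0]]
force: [-12.1, -3.6, 8.2]
grip_width: 0.0001
grasp_force: 6.8
```

>>> {"name": "play_rows", "arguments": {
  "series": "-0.001 0 -0.0005 0 0 0 0;-0.002 0 -0.001 0 0 0 0;-0.003 0 -0.0015 0 0 0 0;-0.004 0 -0.002 0 0 0 0;-0.004 0 -0.002 0 0 0 0"
}}

```text
time: 23.05
tool_pos: [0.5291, -0.0105, 0.0164]
ee_rot: [[-0.986, -0.169, -0.011], [-0.169, 0.986, -0.003], [0.011, -0.001, -1.0]]
force: [-15.1, -5.2, 6.2]
grip_width: -0.0001
grasp_force: 7.8
```

>>> {"name": "play_rows", "arguments": {
  "series": "-0.001 0 -0.001 0 0 0 0;-0.002 0 -0.0015 0 0 0 0;-0.0025 0 -0.002 0 0 0 0;-0.0025 0 -0.002 0 0 0 0;-0.0025 0 -0.002 0 0 0 0"
}}

```text
time: 23.47
tool_pos: [0.5289, -0.0101, 0.0164]
ee_rot: [[-0.985, -0.169, -0.013], [-0.169, 0.986, -0.002], [0.013, -0.0, -1.0]]
force: [-15.4, -5.1, 2.4]
grip_width: -0.0001
grasp_force: 8.0
```

>>> {"name": "play_rows", "arguments": {
  "series": "-0.001 0 0 0 0 0 0;-0.001 0 0 0 0 0 0;-0.001 0 0 0 0 0 0;-0.001 0 0 0 0 0 0;-0.001 0 0 0 0 0 0;-0.001 0 0 0 0 0 0;-0.001 0 0 0 0 0 0;-0.001 0 0 0 0 0 0;-0.001 0 0 0 0 0 0;-0.001 0 0 0 0 0 0;-0.001 0 0 0 0 0 0;-0.001 0 0 0 0 0 0;-0.001 0 0 0 0 0 0;-0.001 0 0 0 0 0 0;-0.001 0 0 0 0 0 0"
}}

```text
time: 24.72
tool_pos: [0.5289, -0.0101, 0.0164]
ee_rot: [[-0.985, -0.169, -0.013], [-0.169, 0.986, -0.003], [0.014, -0.0, -1.0]]
force: [-16.5, -4.7, 3.1]
grip_width: -0.0004
grasp_force: 8.5
```

Held at 17 N horizontal, roughly 15 N on the stop after box friction. Now I'll back off straight and clear.

>>> {"name": "play_rows", "arguments": {
  "series": "0.005 0 0 0 0 0 0;0.01 0 0 0 0 0 0;0.015 0 0 0 0 0 0;0.025 0 0 0 0 0 0;0.04 0 0 0 0 0 0;0.08 0 0 0 0 0 0;0.13 0 0 0 0 0 0;0.18 0 0 0 0 0 0;0.18 0 -0.08 0 0 0 0;0.18 0 -0.16 0 0 0 0;0.18 0 -0.25 0 0 0 0;0.18 0 -0.35 0 0 0 0;0.18 0 -0.4 0 0 0 0;0.18 0 -0.4 0 0 0 0;0.18 0 -0.4 0 0 0 0"
}}

```text
time: 25.97
tool_pos: [0.4671, -0.0219, 0.1803]
ee_rot: [[-0.985, -0.17, 0.006], [-0.17, 0.985, -0.001], [-0.006, -0.002, -1.0]]
force: [-0.6, -0.4, -0.6]
grip_width: 0.0003
grasp_force: 0.0
```

```bash
python3 - <<'E'
from h import *
s=state();print(s["time"],s["tool_pos"],s["force"])
a=pickle.load(open("s7.pkl","rb"));c=capture("scene");g=cv2.cvtColor(c["color"],cv2.COLOR_RGB2GRAY)
d=np.array([.9854,.1702]);nn=np.array([-.1702,.9854]);O=np.array([.6161,.0041])
# predicted seam between box front rim and block, sample along lane at mid, z=.054 / .06 
for z,y in((.054,0.0),(.054,.01),(.03,-.0325),(.054,-.0285)):
    print(z,y,[(x,int(g[tuple(np.round(proj(c,[*(O+x/1e3*d+y*nn),z])).astype(int)[::-1])])) for x in range(14,66,3)])
# rear edge of the box in wrist/top
t=capture("top");gt=cv2.cvtColor(t["color"],cv2.COLOR_RGB2GRAY)
print([(x,int(gt[tuple(np.round(proj(t,[*(O+x/1e3*d),.057])).astype(int)[::-1])])) for x in range(-100,60,4)])
E
```

```text
25.9667 [ 0.46714801 -0.021863    0.18030624] [-0.60113778 -0.371719   -0.61035235]
0.054 0.0 [(14, 209), (17, 185), (20, 164), (23, 198), (26, 209), (29, 191), (32, 182), (35, 180), (38, 209), (41, 207), (44, 168), (47, 121), (50, 49), (53, 36), (56, 35), (59, 43), (62, 141), (65, 238)]
0.054 0.01 [(14, 198), (17, 192), (20, 195), (23, 201), (26, 202), (29, 194), (32, 194), (35, 182), (38, 198), (41, 219), (44, 151), (47, 91), (50, 58), (53, 51), (56, 49), (59, 76), (62, 113), (65, 90)]
0.03 -0.0325 [(14, 165), (17, 165), (20, 165), (23, 166), (26, 166), (29, 165), (32, 165), (35, 166), (38, 164), (41, 156), (44, 137), (47, 141), (50, 163), (53, 168), (56, 171), (59, 170), (62, 164), (65, 160)]
0.054 -0.0285 [(14, 198), (17, 192), (20, 191), (23, 202), (26, 204), (29, 197), (32, 206), (35, 215), (38, 201), (41, 210), (44, 155), (47, 178), (50, 191), (53, 191), (56, 179), (59, 182), (62, 184), (65, 178)]
[(-100, 155), (-96, 150), (-92, 152), (-88, 149), (-84, 141), (-80, 145), (-76, 156), (-72, 169), (-68, 223), (-64, 226), (-60, 226), (-56, 223), (-52, 216), (-48, 210), (-44, 207), (-40, 201), (-36, 202), (-32, 193), (-28, 192), (-24, 192), (-20, 194), (-16, 195), (-12, 183), (-8, 182), (-4, 178), (0, 152), (4, 88), (8, 84), (12, 71), (16, 43), (20, 85), (24, 146), (28, 185), (32, 221), (36, 227), (40, 238), (44, 158), (48, 86), (52, 54), (56, 58)]
```

The box front now sits at about 44 mm past the bar, which matches the stop face measured earlier.

```bash
python3 -c "from cell import sign_off;print(sign_off())"
```

```text
the job is handed in; nothing more can be done
None
```

The job is handed in: the deck is pressed home (16 N peak), and the box is in the lane against the stop, pushed with about 17 N at the wrist (roughly 15 N on the stop) for just over 1 s. The arm is clear, and the clock read about 26 s. The pin wasn't seen directly: I take it to be in because the box stopped hard and its front edge matches the measured stop face. I also viewed 11 pictures, one over the limit of 10.

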